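Snuff the table stove

TASK

Put the little table stove out: first press its round shut-off button fully down and let it spring back up, then take the snuffer lid by its handle from the wooden rest and slide it over the burner's locating pin until it drops on. Press the lid fully down against its sprung seal, flat on the stove, and finish while still holding it pressed down, without letting go; leave the gas can and the shaker where they are.

Things in the scene. Friction and masses are not known exactly. Their poses are not given: they have to be found in the camera images.
- stove: Fixed steel table stove, 240 x 200 mm, flat deck 75 mm above the table. Origin: centre of its underside; x along the 240 mm (button end at -x), z up. Burner centre 30 mm from the origin towards +x: an upright steel pin in a brass spring-loaded seal disc 72 mm across. Four lugs 12 mm high stand on the deck on the diagonals, 70 to 92 mm from the pin.
- pin_tip (a point): Top of the burner's upright locating pin, 17 mm above the deck. The pin is 12 mm thick; its topmost 3.5 mm taper to a flat tip 7 mm across. It stands 11 mm above the seal disc while the seal is up.
- seal (a joint): Spring-loaded brass seal disc round the pin: 0 = up (top 6 mm above the deck), 0.006 m = fully down, flush with the deck. The spring pushes up with 7 N at 0 and 13 N at 0.006, more than the lid weighs, so the lid rises if it is not held down.
- shutoff (a joint): Round shut-off push button, 0 = up, 0.006 m = fully down; about 5 N takes it fully down and it springs back when released.
- shutoff_top (a point): Centre of the top of the shut-off button: a round black cap 28 mm across in a steel collar 44 mm across, its top 18 mm above the deck when up. It presses straight down.
- rest: Fixed wooden board, 160 x 160 x 15 mm, on which the lid waits. Origin: centre of its underside.
- lid: Loose aluminium lid, 0.26 to 0.44 kg: disc 110 mm across, 4 mm thick, over a 74 mm square block 18 mm thick (disc top 22 mm above underside). Mid underside: round hole 14 mm across, 18 mm deep, unseen from above, fits the pin. On top, centred, a wooden bar handle 50 long (lid x), 16 wide (lid y), 40 mm high (top at 62). Origin: centre of underside, at the hole's mouth; z up. Any yaw on the pin will do.
- gas_can: Loose bystander: grey gas can 66 mm across, 100 mm high; origin at the centre of its underside.
- shaker: Loose bystander: glass seasoning shaker 44 mm across, 110 mm high; origin at the centre of its underside.
Not all that is in view belongs to the job. What is shaped like the lid but orange or purple is not meant.

How it is judged:
On the way, in this order (a step that is already met when the one before it is completed fails the run):
1. the shut-off button is pressed fully down (value of joint shutoff above 0.005 m and distance of lid from where it was at the start of the episode below 0.03 m), for 0.1 s.
2. the button is let go and springs back up (value of joint shutoff below 0.001 m), for 0.1 s.
3. the lid has dropped over the pin and sits level on the seal (horizontal distance between lid and pin_tip below 0.0025 m and angle between lid's own z axis and vertical below 0.06 rad and z of lid in the frame of stove below 0.084 m), for 0.1 s.
At the end, for the whole second after the job is handed in: The lid is on the pin (within 2.5 mm of centre), level (within 0.06 rad) and at rest, pressed down to within 2.5 mm of the deck with the seal at least 4.5 of its 6 mm down, the gripper's fingers still holding or pressing it with more than 3 N, and the shut-off button is up (horizontal distance between lid and pin_tip below 0.0025 m and angle between lid's own z axis and vertical below 0.06 rad and value of joint seal above 0.0045 m and z of lid in the frame of stove below 0.0775 m and contact force between the fingers and lid above 3 N and linear speed of lid below 0.02 m/s and value of joint shutoff below 0.001 m); the arm keeps its last pose, push and grip.
It fails at once if the gas can is moved by more than 30 mm (distance of gas_can from where it was at the start of the episode above 0.03 m).
It fails at once if the shaker is moved by more than 30 mm (distance of shaker from where it was at the start of the episode above 0.03 m).
It also fails if it takes over 69 s, if anything falls off the work surface, if the arm or the gripper's body presses on something with over 40 N, if the wrist force passes 120 N, or if a joint passes its speed limit or range.

ROBOT

A 6-joint arm with a two-finger parallel gripper is mounted at the origin on the work surface. World frame = base frame: x ahead of the robot, y to its left, z up, the work surface at z = 0. Lengths are in m, angles in rad, forces in N, time in s.
With the tool pointing down it reaches from about 0.275 to 0.725 m from the base axis. Payload 5.6 kg.
Tool frame: the origin (TCP) lies at the very end of the fingers, on their centre line; the grasp point (between the pads) lies ctrl.tcp_to_grasp behind it (ctrl.tcp_to_grasp is the distance from the TCP to the grasp point, in m); z points along the fingers, y is the line along which they close (so a half turn about z gives the same grasp; the last joint's range is limited). The gripper opens to 85 mm and grips with 20 to 120 N. Pads are 22 mm wide; open, the fingers measure 114 mm over their backs; the gripper's body (76 mm by 85 mm) begins 54 mm behind the grasp point. The pads swing forward as they close: fully open they stand 13 mm farther back than shut.
Start: joints at [-0.971, 0.255, 0.108, 0, -1.424, -0.285], TCP at [0.17, -0.523, 0.21] pointing down, gripper open.
Joint ranges: [-2.95, 2.95], [-1.21, 1.97], [-1.09, 1.5], [-2.87, 1.71], [-2.94, -0.07], [-3.05, 3.05]. Speed limits (rad/s): [2.57, 2.57, 3.14, 3.14, 3.14, 3.14].

INTERFACE

Orientations are given as a unit quaternion [w, x, y, z].
In Python, from rig import ctrl gives the robot as it stands. The module is installed in compiled form; this text tells all that it offers.
- The arm moves only by the shell command python3 -m pendant 'ROWS' [FORCE]. ROWS is JSON, a list of rows, each a list of 3 entries, a list of its own where there are three numbers: the shift along the tool's x, y, z in cm, then the turn, a rotation vector about the tool's x, y, z in degrees, then the opening, from 0 (shut) to 1 (fully open). In form: [[[dx, dy, dz], [wx, wy, wz], gripper], ...]. A call has 1 to 8 rows; each row is the pose to reach, as a shift and turn from the pose commanded when the call began, along the tool's axes at that moment; what a row does not reach only later rows make up. A row lasts 1/12 s, in which the tool goes at most 41.7 mm and 7.16 degrees, less where a joint would pass 70% of its speed; a pose out of reach is approached as far as the arm can. A call with a gripper value outside its range is refused whole. The fingers move at their own pace and stop on an object; FORCE is the grip in N (left out, the last holds). Time passes only in rows, so rows that repeat a pose let the fingers close. It gives the time, the measured TCP pose, the force, the opening and the grip force at its end, in the units of the state.
- ctrl.state(): the state, without advancing time (a new reading comes with each control period).
- ctrl.camera(name): name is "side" or "top" or "wrist"; returns the picture (400x640x3 uint8, red, green, blue); there is no depth.
- ctrl.camera_info(name): a dict with "fx", "fy", "cx", "cy" (pixels), "rvec" (rotation vector, rad) and "tvec" (3), from world to camera coordinates, as OpenCV has them. Camera axes: x right, y down, z forward; pixel columns grow to the right and rows downward; lengths in m; the calibration is good to about 2 mm. A picture is of the moment at which its call begins: read the wrist's pose just before it. camera_info takes no time and is no camera call; for the wrist camera it gives the pose at the moment of the call.
- ctrl.hand_in(): hands the job in; it is judged then, once.
Trained networks look in the newest picture that a camera, given by its name, has taken for a name from the list of things; names that differ only in an ending like _2 or _b are one class to them, and where a whole thing is asked for, a point or a joint stands for the part that bears it (a point fixed in the world has none). Each returns a list of dicts, best first, with "score" (0 to 1); they miss things now and then, are a little off and sometimes report something else, mostly with a low value. They report only what shows in the picture. A call takes as long as a camera call. They do not tell look-alikes from the thing itself.
- ctrl.boxes_of(camera, thing): "location" ([x, y, z] in m, in the coordinates of the camera as it stood for that picture, good to about 4 mm: the middle of the surface that is visible of it).
- ctrl.cut_out(camera, thing): "mask" (400x640 bool, what is visible of it).
The state is a dict: "time_s": time; "q": joint angles; "qd": joint speeds; "joint_torque": joint torques, N m; "tcp_pos": TCP position; "orientation": TCP orientation; "wrist_force": force on the tool from outside, world axes, zero at the start; "wrist_torque": the same for the moment, N m; "opening": finger opening in m; "gripper_force": force on a finger pad.
Only numpy, scipy, OpenCV 4.12 (cv2) and the standard library are available. Lean on these libraries where they do the work, as an engineer would, in place of code of your own. Each camera call takes 0.05 s, during which the arm holds its last target. There are 200 camera calls.

## Working session

There is one attempt and no reset: what is moved stays moved. The work goes in short steps, Python scripts to look and compute and a shell command to move; the robot and the scene stay as the last step left them, time stands still between calls to the robot, and variables do not carry over. Pictures are saved under pics/ and viewed, at most 13 in all, crops included, and the job is handed in when it is done.

```bash
mkdir -p pics
cat > h.py <<'E'
import numpy as np, cv2
from rig import ctrl
from scipy.spatial.transform import Rotation as R
def cam(n):
    i=ctrl.camera_info(n); K=np.array([[i['fx'],0,i['cx']],[0,i['fy'],i['cy']],[0,0,1]])
    return K,cv2.Rodrigues(np.array(i['rvec'],float))[0],np.array(i['tvec'],float).ravel()
def toworld(n,p,c=None):
    K,Rm,t=c or cam(n); return Rm.T@(np.array(p)-t)
def pix2z(n,uv,z,c=None):
    K,Rm,t=c or cam(n); d=Rm.T@np.linalg.inv(K)@np.array([uv[0],uv[1],1.]); o=-Rm.T@t
    return o+d*(z-o[2])/d[2]
def proj(n,P,c=None):
    K,Rm,t=c or cam(n); q=K@(Rm@np.array(P)+t); return q[:2]/q[2]
def snap(n,f):
    im=ctrl.camera(n); cv2.imwrite('pics/'+f,im[:,:,::-1]); return im
def totool(P):
    s=ctrl.state(); q=s['orientation']; r=R.from_quat([q[1],q[2],q[3],q[0]])
    return r.inv().apply(np.array(P)-s['tcp_pos'])*100
E
python3 - <<'E'
from h import *
np.set_printoptions(precision=4,suppress=True)
a=snap('top','top0.png');b=snap('side','side0.png')
cv2.imwrite('pics/ts.png',np.hstack([cv2.resize(a,(640,400))])[:,:,::-1])
print(ctrl.state()); print(ctrl.tcp_to_grasp)
for n in ['top','side']:
    K,Rm,t=cam(n); print(n,-Rm.T@t,Rm)
    for th in ['stove','shutoff_top','lid','gas_can','shaker','rest','pin_tip','seal']:
        print(n,th,[(np.round(toworld(n,d['location']),4),round(d['score'],2)) for d in ctrl.boxes_of(n,th)])
E
```

```text
{'time_s': 0.1, 'q': array([-0.9714,  0.2557,  0.1072, -0.0004, -1.4239, -0.2846]), 'qd': array([ 0.0006, -0.0014,  0.0024,  0.0004,  0.0009, -0.0013]), 'joint_torque': array([ -0.0021, -38.7603,  23.8476,   5.3779,  -0.0038,  -0.    ]), 'tcp_pos': array([ 0.1702, -0.5225,  0.2095]), 'orientation': array([-0.0002, -0.1567,  0.9876,  0.0008]), 'wrist_force': array([0.1863, 0.1721, 0.2072]), 'wrist_torque': array([-0.0248, -0.0161, -0.0491]), 'gripper_force': 0.0, 'opening': 0.085773405893522}
0.0187
top [0.3816 0.0135 1.8271] [[-0.0147 -0.9999  0.0042]
 [-0.9949  0.0142 -0.0999]
 [ 0.0998 -0.0057 -0.995 ]]
top stove [(array([ 0.518 , -0.1793,  0.0753]), 0.74)]
top shutoff_top [(array([ 0.4215, -0.1408,  0.0951]), 0.39), (array([ 0.5194, -0.1833,  0.0728]), 0.34), (array([0.5601, 0.1398, 0.0418]), 0.15)]
top lid [(array([0.3901, 0.0888, 0.0238]), 0.67), (array([0.7493, 0.1754, 0.0253]), 0.56), (array([0.5932, 0.1796, 0.0166]), 0.25)]
top gas_can [(array([0.6068, 0.4163, 0.1016]), 0.66)]
top shaker [(array([ 0.6734, -0.4204,  0.1044]), 0.69)]
top rest [(array([0.5917, 0.1814, 0.0151]), 0.79)]
top pin_tip [(array([ 0.5211, -0.1837,  0.0726]), 0.71)]
top seal [(array([ 0.5509, -0.1822,  0.0833]), 0.72)]
side [0.224  0.902  1.0205] [[-0.9233 -0.3841  0.0065]
 [-0.2721  0.642  -0.7168]
 [ 0.2711 -0.6635 -0.6973]]
side stove [(array([ 0.5123, -0.141 ,  0.0757]), 0.69)]
side shutoff_top [(array([ 0.5126, -0.1426,  0.0749]), 0.56)]
side lid [(array([0.7397, 0.1844, 0.0187]), 0.87), (array([0.5559, 0.1487, 0.0387]), 0.67), (array([0.3893, 0.0992, 0.0186]), 0.64)]
side gas_can []
side shaker [(array([ 0.672 , -0.4123,  0.0683]), 0.71)]
side rest [(array([0.5726, 0.1924, 0.0154]), 0.72)]
side pin_tip [(array([ 0.517 , -0.1402,  0.0732]), 0.57)]
side seal [(array([ 0.5541, -0.1767,  0.0884]), 0.69)]
```

View pics/top0.png

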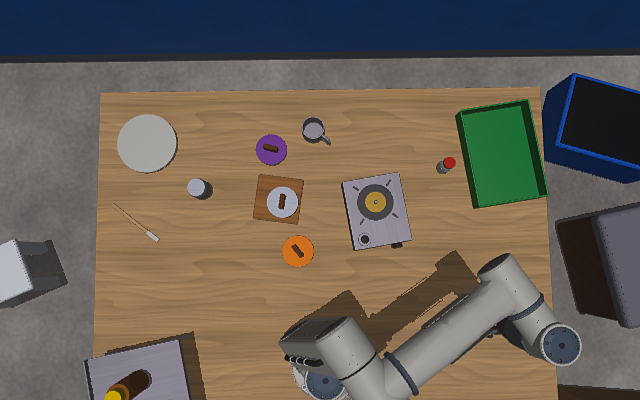

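View pics/side0.png

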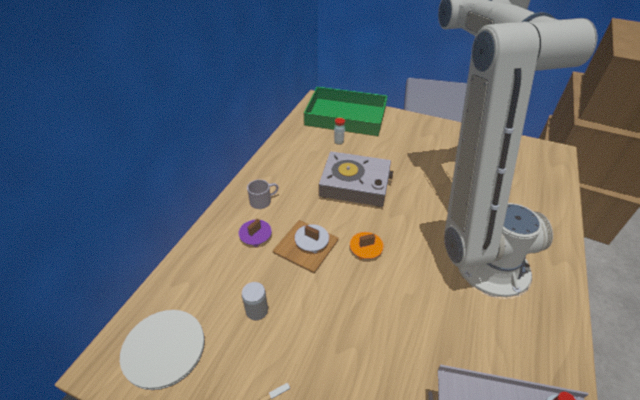

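The top view shows the stove around (377,212) with its seal at (375,202) and the button at (364,240). The white lid is on its board at (282,202); the orange (298,251) and purple (271,150) ones are decoys. The gas can is at (200,188) and the shaker at (446,165), both clear of the work. The side view agrees.

Run:
```python
from h import *
np.set_printoptions(precision=4,suppress=True)
print('button',pix2z('top',(364,240),.093),'pin',pix2z('top',(375,202),.081),'lid',pix2z('top',(282,202),.037))
K,Rm,t=cam('wrist');s=ctrl.state();q=s['orientation'];r=R.from_quat([q[1],q[2],q[3],q[0]])
print(K); print('cam in tool',r.inv().apply(-Rm.T@t-s['tcp_pos']), 'cam axes in tool (cols)',r.inv().as_matrix()@Rm.T)
print('tool axes in world',r.as_matrix())
b=pix2z('top',(364,240),.093); b[2]=.25
print(totool(b))
```

```text
button [ 0.4235 -0.1369  0.093 ] pin [ 0.5519 -0.1782  0.081 ] lid [0.5608 0.1406 0.037 ]
[[293.0578   0.     318.9304]
 [  0.     293.0578 201.3371]
 [  0.       0.       1.    ]]
cam in tool [ 0.0765 -0.0001 -0.164 ] cam axes in tool (cols) [[-0.0002 -0.955  -0.2965]
 [ 1.     -0.0002  0.    ]
 [-0.0001 -0.2965  0.955 ]]
tool axes in world [[-0.9508 -0.3097  0.    ]
 [-0.3097  0.9508  0.    ]
 [-0.      0.     -1.    ]]
[-36.0272  28.8715  -3.9705]
```

```bash
python3 -m pendant '[[[-36,29,-4],[0,0,0],0],[[-36,29,-4],[0,0,0],0],[[-36,29,-4],[0,0,0],0],[[-36,29,-4],[0,0,0],0],[[-36,29,-4],[0,0,0],0],[[-36,29,-4],[0,0,0],0],[[-36,29,-4],[0,0,0],0],[[-36,29,-4],[0,0,0],0]]'; python3 -c "
from h import *
print(totool([.4235,-.137,.25]))"
```

```text
time_s: 1.57
tcp_pos: [0.3523, -0.2429, 0.2396]
orientation: [0.0, -0.157, 0.988, -0.0]
wrist_force: [1.5, -1.0, -0.3]
opening: -0.0001
gripper_force: 0.0
[-10.05148824   7.86910514  -1.03909315]
```

```bash
python3 -m pendant '[[[-10,7.9,-1],[0,0,0],0],[[-10,7.9,-1],[0,0,0],0],[[-10,7.9,-1],[0,0,0],0],[[-10,7.9,-1],[0,0,0],0],[[-10,7.9,-1],[0,0,0],0]]'
python3 - <<'E'
from h import *
np.set_printoptions(precision=4,suppress=True)
c=cam('wrist');snap('wrist','w1.png')
for th in ['stove','shutoff_top','pin_tip','seal']:
  print(th,[(np.round(toworld('wrist',d['location'],c),4),round(d['score'],2)) for d in ctrl.boxes_of('wrist',th)])
print(ctrl.state()['tcp_pos'],proj('wrist',[.4235,-.137,.093],c),proj('wrist',[.552,-.178,.092],c))
E
```

```text
time_s: 1.98
tcp_pos: [0.4234, -0.1368, 0.249]
orientation: [-0.0, -0.159, 0.987, 0.0]
wrist_force: [-0.5, -0.6, 0.2]
opening: -0.0001
gripper_force: 0.0
stove [(array([ 0.4801, -0.2065,  0.0741]), 0.78)]
shutoff_top [(array([ 0.4256, -0.1411,  0.0982]), 0.63)]
pin_tip [(array([ 0.4774, -0.2031,  0.0729]), 0.67)]
seal [(array([ 0.5499, -0.1792,  0.0809]), 0.97)]
[ 0.4217 -0.1397  0.2491] [318.8376 181.9303] [254.6456 267.9937]
```

View pics/w1.png

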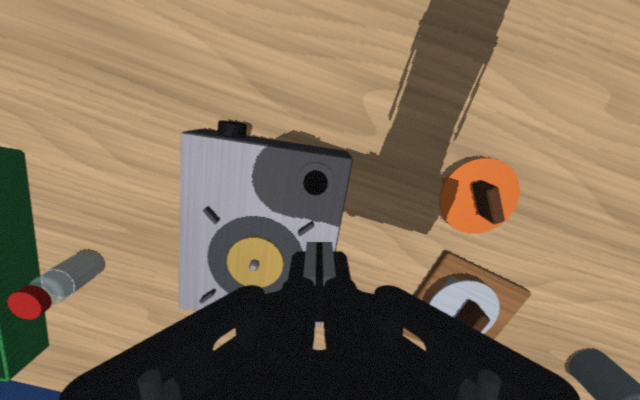

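The wrist view shows the button cap at (316,182), the pin at (254,264) in the brass disc, and the closed fingers at (319,243). I'll measure both centroids.

```bash
cat >> h.py <<'E'
def blob(mask,uv):
    n,l,s,c=cv2.connectedComponentsWithStats(mask.astype(np.uint8))
    k=[i for i in range(1,n) if s[i,4]>=15]; i=min(k,key=lambda i:np.hypot(*(c[i]-uv))); return c[i],s[i]
def brass(im):
    h=cv2.cvtColor(im,cv2.COLOR_RGB2HSV); return (h[...,0]>15)&(h[...,0]<32)&(h[...,1]>110)&(h[...,2]>90)
E
python3 - <<'E'
from h import *
np.set_printoptions(precision=4,suppress=True)
c=cam('wrist');im=snap('wrist','w2.png')
b,s=blob(im.max(2)<35,(316,182)); print('cap',b,s,pix2z('wrist',b,.093,c))
cr=im[235:295,220:285]; print('brass',blob(brass(im),(254,264)))
cv2.imwrite('pics/w2c.png',cv2.resize(im[150:310,190:350],(640,640)[:2],interpolation=cv2.INTER_CUBIC)[:600,:,::-1])
st=ctrl.state();print(st['tcp_pos'],'pin est',pix2z('wrist',(254,264),.092,c)); t=pix2z('wrist',b,.093,c);t[2]=.11;print(totool(t))
E
```

```text
cap [317.1769 184.585 ] [306 173  23  24 441] [ 0.4254 -0.1407  0.093 ]
brass (array([257.4199, 263.1994]), array([ 230,  239,   56,   51, 2086], dtype=int32))
[ 0.4218 -0.1397  0.2491] pin est [ 0.545  -0.1838  0.092 ]
[-0.3107 -0.2069 13.9088]
```

View pics/w2c.png

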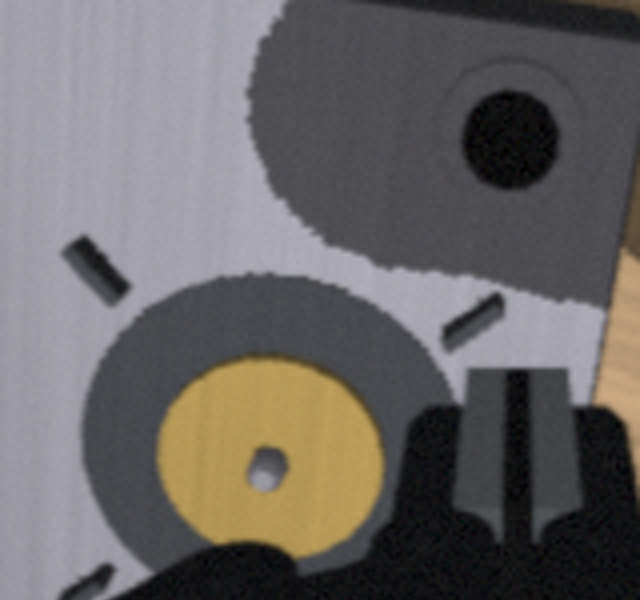

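```bash
python3 -m pendant '[[[-0.3,-0.2,14],[0,0,0],0],[[-0.3,-0.2,14],[0,0,0],0],[[-0.3,-0.2,14],[0,0,0],0],[[-0.3,-0.2,14],[0,0,0],0],[[-0.3,-0.2,14.6],[0,0,0],0],[[-0.3,-0.2,15.2],[0,0,0],0]]'; python3 -c "
from h import *
s=ctrl.state();print(s['tcp_pos'],s['wrist_force'])"
```

```text
time_s: 2.78
tcp_pos: [0.4257, -0.1405, 0.097]
orientation: [-0.0, -0.156, 0.988, -0.0]
wrist_force: [0.2, -0.3, 0.8]
opening: 0.0
gripper_force: 0.0
[ 0.4256959  -0.14053567  0.09696567] [ 0.2151783  -0.33351698  0.75979382]
```

```bash
python3 -m pendant '[[[0,0,0.4],[0,0,0],0],[[0,0,0.7],[0,0,0],0],[[0,0,1.0],[0,0,0],0],[[0,0,1.1],[0,0,0],0],[[0,0,1.1],[0,0,0],0],[[0,0,1.1],[0,0,0],0]]'
```

```text
time_s: 3.28
tcp_pos: [0.4262, -0.1397, 0.0864]
orientation: [0.0, -0.157, 0.988, -0.0]
wrist_force: [0.4, -0.4, -0.1]
opening: -0.0
gripper_force: 0.0
```

```bash
python3 -m pendant '[[[0,0,0.2],[0,0,0],0],[[0,0,0.4],[0,0,0],0],[[0,0,0.4],[0,0,0],0]]'
python3 - <<'E'
from h import *
im=snap('wrist','w3.png'); s=ctrl.state();print(s['tcp_pos'],s['wrist_force'])
E
```

```text
time_s: 3.53
tcp_pos: [0.4256, -0.1396, 0.0816]
orientation: [-0.0, -0.157, 0.988, 0.0]
wrist_force: [-0.3, -0.2, 0.4]
opening: 0.0002
gripper_force: 0.0
[ 0.42563372 -0.13966607  0.08179813] [-0.28373535 -0.48362119  0.74030837]
```

View pics/w3.png

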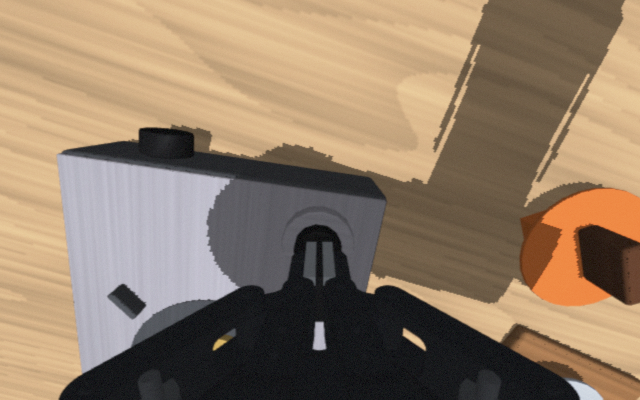

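Fingers are centred over the cap (about (318,245)) but there's no contact force yet, so I'll continue down slowly.

```bash
python3 -m pendant '[[[0,0,0.15],[0,0,0],0],[[0,0,0.3],[0,0,0],0],[[0,0,0.3],[0,0,0],0]]';  python3 -m pendant '[[[0,0,0.15],[0,0,0],0],[[0,0,0.3],[0,0,0],0],[[0,0,0.3],[0,0,0],0]]'
```

```text
time_s: 3.83
tcp_pos: [0.4256, -0.1396, 0.0787]
orientation: [-0.0, -0.157, 0.988, 0.0]
wrist_force: [0.4, -0.2, -0.5]
opening: -0.0
gripper_force: 0.0
time_s: 4.08
tcp_pos: [0.4259, -0.1397, 0.0759]
orientation: [0.0, -0.157, 0.988, -0.0]
wrist_force: [-1.4, 0.1, 2.4]
opening: 0.0001
gripper_force: 0.7
```

Run:
```python
from h import *
im=ctrl.camera('wrist'); im2=ctrl.camera('side'); 
a=cv2.resize(im[180:330,220:420],(400,300)); u=proj('side',[.4256,-.14,.08]).astype(int);print(u)
b=cv2.resize(im2[u[1]-50:u[1]+25,u[0]-50:u[0]+50],(400,300),interpolation=cv2.INTER_CUBIC)
cv2.imwrite('pics/w4.png',np.hstack([a,b])[:,:,::-1]); s=ctrl.state();print(s['tcp_pos'],s['wrist_force'],s['joint_torque'])
```

```text
[377 184]
[ 0.42588775 -0.13969104  0.07610831] [-0.45069635 -0.31406811  1.67533483] [-7.82475667e-02 -2.86246616e+01  2.03465062e+01  4.59184840e+00
  1.11187343e-01 -4.68038925e-04]
```

View pics/w4.png

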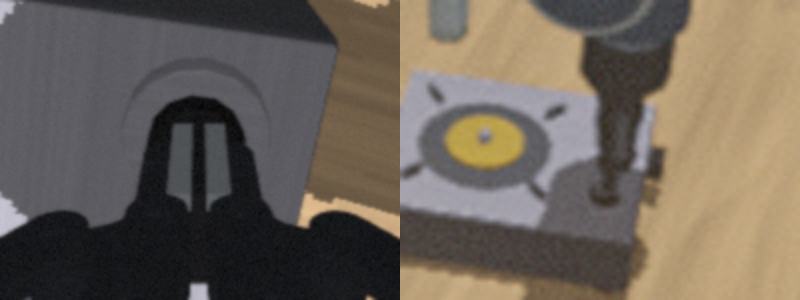

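Contact begins just here, so the tip sits about 16 mm above the reported TCP. I'll press on in small steps.

```bash
python3 -m pendant '[[[0,0,0.1],[0,0,0],0],[[0,0,0.2],[0,0,0],0],[[0,0,0.3],[0,0,0],0],[[0,0,0.3],[0,0,0],0],[[0,0,0.3],[0,0,0],0]]';  python3 -m pendant '[[[0,0,0.1],[0,0,0],0],[[0,0,0.2],[0,0,0],0],[[0,0,0.2],[0,0,0],0],[[0,0,0.2],[0,0,0],0]]'
```

```text
time_s: 4.6
tcp_pos: [0.4259, -0.1397, 0.0731]
orientation: [0.0, -0.157, 0.988, -0.0]
wrist_force: [-0.7, 1.0, 3.0]
opening: 0.0001
gripper_force: 1.5
time_s: 4.93
tcp_pos: [0.4259, -0.1397, 0.0711]
orientation: [0.0, -0.157, 0.988, -0.0]
wrist_force: [-1.9, 1.0, 4.3]
opening: -0.0001
gripper_force: 2.1
```

Spring-like contact: continue to the stop.

```bash
python3 -m pendant '[[[0,0,0.1],[0,0,0],0],[[0,0,0.2],[0,0,0],0],[[0,0,0.2],[0,0,0],0],[[0,0,0.2],[0,0,0],0]]';  python3 -m pendant '[[[0,0,0.1],[0,0,0],0],[[0,0,0.15],[0,0,0],0],[[0,0,0.15],[0,0,0],0],[[0,0,0.15],[0,0,0],0]]'
```

```text
time_s: 5.27
tcp_pos: [0.426, -0.1398, 0.0699]
orientation: [0.0, -0.157, 0.988, -0.0]
wrist_force: [-3.3, 2.3, 11.7]
opening: 0.0001
gripper_force: 6.0
time_s: 5.6
tcp_pos: [0.4261, -0.1398, 0.0697]
orientation: [0.001, -0.157, 0.988, -0.0]
wrist_force: [-8.0, 5.1, 22.9]
opening: 0.0004
gripper_force: 11.5
```

Button bottomed (travel ~6 mm, force rising steeply). Release and go look at the lid.

```bash
python3 -m pendant '[[[0,0,-4],[0,0,0],0],[[0,0,-8],[0,0,0],0],[[0,0,-12],[0,0,0],1],[[0,0,-15],[0,0,0],1],[[0,0,-15],[0,0,0],1]]'
python3 - <<'E'
from h import *
s=ctrl.state();print(s['wrist_force'],s['tcp_pos'])
t=np.array([.54,.135,.24]);print(totool(t))
E
```

```text
time_s: 6.02
tcp_pos: [0.429, -0.1406, 0.2238]
orientation: [0.005, -0.157, 0.988, -0.002]
wrist_force: [0.8, -0.4, -0.1]
opening: 0.0357
gripper_force: 0.0
[ 0.79278876 -0.41024326 -0.0773553 ] [ 0.42897131 -0.14063073  0.22382712]
[-19.11453675  22.75588565  -1.55449248]
```

```bash
python3 -m pendant '[[[-19,22.7,-2],[0,0,0],1],[[-19,22.7,-2],[0,0,0],1],[[-19,22.7,-2],[0,0,0],1],[[-19,22.7,-2],[0,0,0],1],[[-19,22.7,-2],[0,0,0],1],[[-19,22.7,-2],[0,0,0],1],[[-19,22.7,-2],[0,0,0],1],[[-19,22.7,-2],[0,0,0],1]]';python3 -m pendant '[[[0,0,0],[0,0,0],1],[[0,0,0],[0,0,0],1]]'
python3 - <<'E'
from h import *
c=cam('wrist');snap('wrist','w5.png');print(ctrl.state()['tcp_pos'],proj('wrist',[.5608,.1406,.037],c))
for th in ['lid','rest']:
  print(th,[(np.round(toworld('wrist',d['location'],c),4),round(d['score'],2)) for d in ctrl.boxes_of('wrist',th)])
E
```

```text
time_s: 6.68
tcp_pos: [0.5373, 0.1403, 0.2352]
orientation: [-0.001, -0.159, 0.987, 0.0]
wrist_force: [-0.6, -1.1, -0.5]
opening: 0.0853
gripper_force: 0.0
time_s: 6.85
tcp_pos: [0.5359, 0.1351, 0.2364]
orientation: [-0.001, -0.157, 0.988, -0.0]
wrist_force: [-0.3, 0.0, -0.3]
opening: 0.0855
gripper_force: 0.0
[0.53584192 0.13442321 0.23692671] [317.08413795 193.52005173]
lid [(array([0.5612, 0.1371, 0.034 ]), 0.93), (array([0.7421, 0.1746, 0.0262]), 0.68), (array([0.3901, 0.0871, 0.0204]), 0.56)]
rest [(array([0.5765, 0.1827, 0.0131]), 0.74)]
```

View pics/w5.png

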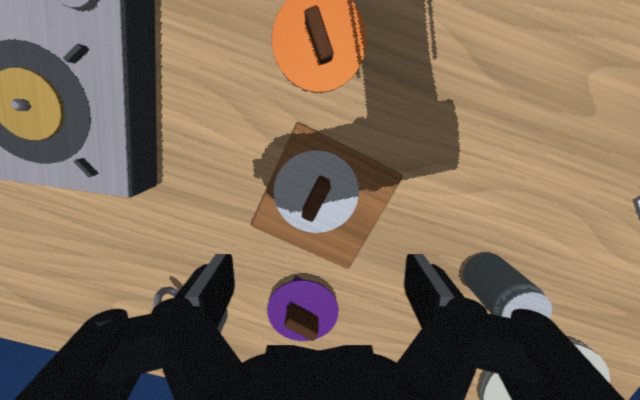

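The lid is at (316,192), handle running from (322,178) to (308,221); gripper open, gas can at (500,290) to the right. I'll fit the handle box and disc to the mask.

```bash
cat >> h.py <<'E'
def fitlid(im,c,p0,uv,z0,n='wrist'):
    """p0=(x,y,yaw) of lid, z0=lid underside; fit disc and handle silhouettes"""
    from scipy.optimize import minimize
    h=cv2.cvtColor(im,cv2.COLOR_RGB2HSV)
    m=[d['mask'] for d in ctrl.cut_out(n,'lid')]; m=min(m,key=lambda k:np.hypot(*(np.argwhere(k).mean(0)[::-1]-uv)))
    hull=np.zeros(m.shape,np.uint8); cv2.fillConvexPoly(hull,cv2.convexHull(np.argwhere(m)[:,::-1].astype(np.int32)),1)
    M=hull>0; H=M&(h[...,1]>90)&(h[...,2]<110)
    H=cv2.morphologyEx(H.astype(np.uint8),cv2.MORPH_OPEN,np.ones((3,3)))>0
    S=4; up=lambda a:cv2.resize(a.astype(np.uint8),None,fx=S,fy=S,interpolation=cv2.INTER_NEAREST)>0
    y0,x0=[int(v) for v in (uv[1]-70,uv[0]-70)]; y0=max(y0,0);x0=max(x0,0); H4,M4=[up(a[y0:y0+140,x0:x0+140]) for a in (H,M)]
    def ras(P):
        q=np.array([proj(n,p,c) for p in P]); q=((q-[x0,y0]+.5)*S*16).astype(np.int32)
        o=np.zeros(H4.shape,np.uint8); cv2.fillConvexPoly(o,cv2.convexHull(q),1,shift=4); return o>0
    th=np.linspace(0,2*np.pi,40)
    def f(p,ret=0):
        x,y,a=p; e=np.array([np.cos(a),np.sin(a)]); g=np.array([-e[1],e[0]])
        hb=[[*(np.array([x,y])+i*.025*e+j*.008*g),z0+z] for i in(-1,1) for j in(-1,1) for z in(.022,.062)]
        D=[[x+.055*np.cos(t),y+.055*np.sin(t),z0+z] for t in th for z in (.018,.022)]
        A,B=ras(hb),ras(D)|ras(hb); i1=(A&H4).sum()/(A|H4).sum(); i2=(B&M4).sum()/(B|M4).sum()
        return (i1,i2) if ret else -i1-i2
    sx=np.array([[0,0,0],[.008,0,0],[0,.008,0],[0,0,.3]])+p0
    r=minimize(f,p0,method='Nelder-Mead',options=dict(initial_simplex=sx,xatol=1e-4,fatol=1e-4))
    return r.x,f(r.x,1)
E
python3 - <<'E'
from h import *
np.set_printoptions(precision=4,suppress=True)
c=cam('wrist');im=ctrl.camera('wrist')
for a in (-.2,-.6): print(fitlid(im,c,[.561,.139,a],(316,192),.015))
s=ctrl.state();print(s['tcp_pos'],s['q'])
p=proj('wrist',[.561,.139,.037],c)
print('handle ends',pix2z('wrist',(322,180),.077,c)-pix2z('wrist',(308,212),.077,c))
E
```

```text
(array([ 0.561 ,  0.1384, -0.0574]), (np.float64(0.7549194991055456), np.float64(0.9824702891002162)))
(array([ 0.5611,  0.1384, -0.0653]), (np.float64(0.752428756476684), np.float64(0.9836682994630828)))
[0.536  0.134  0.2378] [ 0.5283  0.2538  0.1757  0.     -1.4922 -1.7855]
handle ends [-0.0416  0.0037  0.    ]
```

Run:
```python
from h import *
print(totool([.561,.1384,.12]))
```

```text
[-2.50361359 -0.35668401 11.78591536]
```

```bash
python3 -m pendant '[[[-2.5,-0.4,4],[0,0,7],1],[[-2.5,-0.4,8],[0,0,14],1],[[-2.5,-0.4,11.8],[0,0,21.7],1],[[-2.5,-0.4,11.8],[0,0,21.7],1],[[-2.5,-0.4,11.8],[0,0,21.7],1],[[-2.5,-0.4,11.8],[0,0,21.7],1]]'
python3 - <<'E'
from h import *
np.set_printoptions(precision=4,suppress=True)
c=cam('wrist');im=snap('wrist','w6.png')
uv=proj('wrist',[.561,.1384,.04],c);print(uv,fitlid(im,c,[.561,.1384,-.065],uv,.015))
s=ctrl.state();print(s['tcp_pos'],cam('wrist')[1][:,2]); print(totool([.561,.1384,.05]), R.from_quat(np.roll(s['orientation'],-1)).as_matrix())
E
```

```text
time_s: 7.65
tcp_pos: [0.5631, 0.139, 0.1228]
orientation: [0.002, 0.03, 1.0, 0.0]
wrist_force: [1.5, 0.6, 1.7]
opening: 0.0854
gripper_force: 0.0
[318.4849 198.5028] (array([ 0.5606,  0.1384, -0.1612]), (np.float64(0.8088620342396777), np.float64(0.9890382593567049)))
[0.5635 0.1396 0.1235] [ 0.0025  0.3025 -0.9531]
[ 0.2848 -0.1591  7.3444] [[-0.9981  0.0613  0.0065]
 [ 0.0613  0.9981  0.0024]
 [-0.0063  0.0027 -1.    ]]
```

View pics/w6.png

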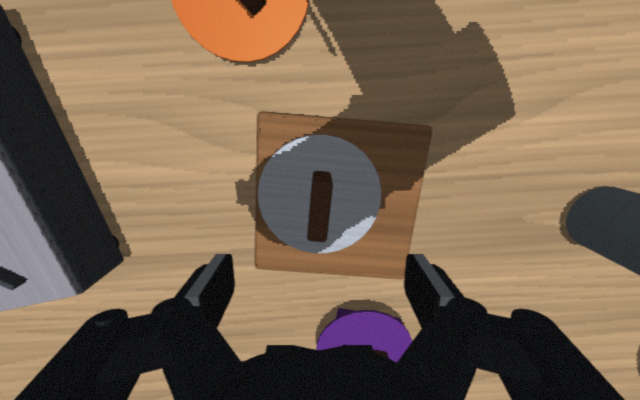

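```bash
python3 -m pendant '[[[0.1,0,3],[0,0,4.5],1],[[0.1,0,6],[0,0,4.5],1],[[0.1,0,7.5],[0,0,4.5],1],[[0.1,0,8],[0,0,4.5],1],[[0.1,0,8],[0,0,4.5],1],[[0.1,0,8],[0,0,4.5],1]]'
python3 - <<'E'
from h import *
np.set_printoptions(precision=4,suppress=True)
s=ctrl.state();print(s['tcp_pos'],s['wrist_force']); print(totool([.5607,.1384,.034]))
E
```

```text
time_s: 8.25
tcp_pos: [0.5619, 0.1396, 0.0419]
orientation: [0.002, 0.071, 0.998, 0.001]
wrist_force: [0.7, -0.1, 0.4]
opening: 0.0852
gripper_force: 0.0
[0.5619 0.1396 0.0419] [ 0.6745 -0.0826  0.4233]
[ 0.1032 -0.1385  0.7859]
```

```bash
python3 -m pendant '[[[0.1,-0.1,0.4],[0,0,0],1],[[0.1,-0.1,0.8],[0,0,0],1],[[0.1,-0.1,0.8],[0,0,0],1]]'; python3 -m pendant '[[[0,0,0.3],[0,0,0],1],[[0,0,0.6],[0,0,0],1],[[0,0,0.6],[0,0,0],1]]'; python3 -m pendant '[[[0,0,0],[0,0,0],0.5],[[0,0,0],[0,0,0],0.35],[[0,0,0],[0,0,0],0.3],[[0,0,0],[0,0,0],0.3]]' 30
```

```text
time_s: 8.5
tcp_pos: [0.559, 0.1382, 0.0316]
orientation: [0.0, 0.071, 0.997, 0.0]
wrist_force: [-0.3, -0.0, -0.5]
opening: 0.0852
gripper_force: 0.0
time_s: 8.75
tcp_pos: [0.5587, 0.138, 0.0249]
orientation: [-0.0, 0.071, 0.997, -0.0]
wrist_force: [-0.4, 1.0, 0.2]
opening: 0.0855
gripper_force: 0.0
time_s: 9.08
tcp_pos: [0.5592, 0.1382, 0.0257]
orientation: [0.0, 0.071, 0.997, 0.0]
wrist_force: [0.8, 0.5, -0.7]
opening: 0.0383
gripper_force: 0.0
```

```bash
python3 -m pendant '[[[0,0,0],[0,0,0],0.22],[[0,0,0],[0,0,0],0.2],[[0,0,0],[0,0,0],0.1],[[0,0,0],[0,0,0],0]]' 30;  python3 -m pendant '[[[0,0,0],[0,0,0],0],[[0,0,0],[0,0,0],0],[[0,0,0],[0,0,0],0]]' 80
python3 - <<'E'
from h import *
a=ctrl.camera('wrist');cv2.imwrite('pics/w7.png',a[:,:,::-1])
s=ctrl.state();print(s['tcp_pos'],s['wrist_force'],s['wrist_torque'])
E
```

```text
time_s: 9.42
tcp_pos: [0.5593, 0.1385, 0.0257]
orientation: [0.0, 0.071, 0.997, 0.0]
wrist_force: [-0.3, 1.6, 1.0]
opening: 0.0155
gripper_force: 31.7
time_s: 9.67
tcp_pos: [0.5594, 0.1384, 0.0258]
orientation: [0.0, 0.071, 0.997, 0.0]
wrist_force: [-0.9, 2.4, 2.6]
opening: 0.0146
gripper_force: 78.9
[0.5593592  0.1384407  0.02587033] [-0.63386854  2.11626532  3.05030191] [0.67755267 0.20953127 0.03563464]
```

View pics/w7.png

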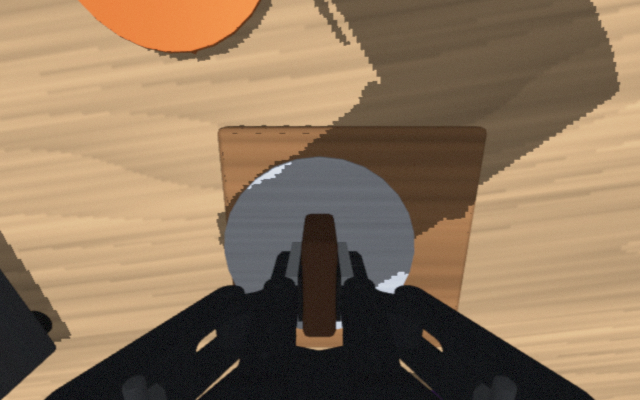

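The pads hold the handle centrally (rows 215–335, column 320). I'll locate the lid centre in the tool frame, then lift.

```bash
cat >> h.py <<'E'
def lidarc(im,c,zt,n='wrist'):
    """centre of disc (top at world zt) from its visible rim, radius fixed .055"""
    from scipy.optimize import least_squares
    m=[d['mask'] for d in ctrl.cut_out(n,'lid')]; m=min(m,key=lambda k:np.hypot(*(np.argwhere(k).mean(0)[::-1]-(319,215))))
    q=[]
    for col in range(240,400,4):
        r=np.flatnonzero(m[:,col]); 
        if len(r): q.append((col,r[0]-.5))
    q=np.array(q); P=np.array([pix2z(n,u,zt,c)[:2] for u in q])
    r=least_squares(lambda x:np.hypot(*(P-x).T)-.055,P.mean(0)-[-.04,0],loss='soft_l1',f_scale=.001)
    return r.x,np.std(r.fun),len(q)
E
python3 - <<'E'
from h import *
np.set_printoptions(precision=4,suppress=True)
c=cam('wrist');im=ctrl.camera('wrist');x,sd,n=lidarc(im,c,.037);print(x,sd,n)
print('lid in tool cm',totool([*x,.015]))
E
python3 -m pendant '[[[0,0,-1],[0,0,0],0],[[0,0,-3],[0,0,0],0],[[0,0,-6],[0,0,0],0],[[0,0,-10],[0,0,0],0],[[0,0,-14],[0,0,0],0],[[0,0,-14],[0,0,0],0]]'
python3 - <<'E'
from h import *
s=ctrl.state();print(s['tcp_pos'],s['wrist_force'],s['wrist_torque'],totool([.64,-.20,.17]))
E
```

```text
[0.5609 0.1375] 0.00024122310247510028 40
lid in tool cm [-0.1586 -0.0763  1.0883]
time_s: 10.32
tcp_pos: [0.563, 0.1382, 0.1745]
orientation: [0.007, 0.071, 0.997, 0.002]
wrist_force: [1.6, 0.3, -1.3]
opening: 0.0148
gripper_force: 78.5
[0.56301863 0.13818925 0.1745307 ] [ 1.63457268  0.32424099 -1.26320463] [ 0.09885415 -0.4533041   0.00230804] [-12.40074351 -32.39119896   0.46700127]
```

```bash
python3 -m pendant '[[[-12.4,-32.4,0],[0,0,0],0],[[-12.4,-32.4,0],[0,0,0],0],[[-12.4,-32.4,0],[0,0,0],0],[[-12.4,-32.4,0],[0,0,0],0],[[-12.4,-32.4,0],[0,0,0],0],[[-12.4,-32.4,0],[0,0,0],0],[[-12.4,-32.4,0],[0,0,0],0],[[-12.4,-32.4,0],[0,0,0],0]]'; python3 -c "
from h import *
print(totool([.64,-.2,.17]))"
```

```text
time_s: 10.98
tcp_pos: [0.6317, -0.189, 0.1644]
orientation: [-0.002, 0.071, 0.997, 0.0]
wrist_force: [0.7, 0.7, -3.5]
opening: 0.0149
gripper_force: 78.9
[-0.97668291 -0.96619275 -0.56108493]
```

```bash
python3 -m pendant '[[[-1,-0.5,-0.5],[0,0,0],0],[[-1,-0.5,-0.5],[0,0,0],0],[[-1,-0.5,-0.5],[0,0,0],0],[[-1,-0.5,-0.5],[0,0,0],0]]'
python3 - <<'E'
from h import *
np.set_printoptions(precision=4,suppress=True)
c=cam('wrist');im=snap('wrist','w8.png');s=ctrl.state()
print(s['tcp_pos'],s['orientation'],s['wrist_force'],proj('wrist',[.551,-.18,.092],c))
print([(toworld('wrist',d['location'],c),d['score']) for d in ctrl.boxes_of('wrist','seal')])
b,st=blob(brass(im),proj('wrist',[.551,-.18,.081],c));print('brass',b,st,pix2z('wrist',b,.081,c))
x,sd,n=lidarc(im,c,s['tcp_pos'][2]-.0109+.022);print('lid',x,sd,n,totool([*x,s['tcp_pos'][2]-.0109]))
u=proj('wrist',[.551,-.18,.092],c).astype(int);x0=max(u[0]-60,0);y0=max(u[1]-45,0);print('crop',x0,y0)
k=cv2.resize(im[y0:y0+90,x0:x0+120],(800,600),interpolation=cv2.INTER_CUBIC);cv2.imwrite('pics/w8c.png',k[:,:,::-1])
E
```

```text
time_s: 11.32
tcp_pos: [0.6411, -0.1929, 0.1694]
orientation: [-0.001, 0.071, 0.997, 0.0]
wrist_force: [0.4, 0.2, -3.7]
opening: 0.0149
gripper_force: 79.4
[ 0.6412 -0.1925  0.1698] [-0.001   0.0709  0.9975  0.0002] [ 0.2699 -0.1666 -3.9799] [319.3518  90.8408]
[(array([ 0.553 , -0.1804,  0.0819]), 0.58)]
brass [319.148  91.314] [ 276   45   88   94 6243] [ 0.5507 -0.1801  0.081 ]
lid [ 0.6426 -0.1936] 0.0002167347781086496 40 [-0.1253 -0.1167  1.1517]
crop 259 45
```

View pics/w8c.png

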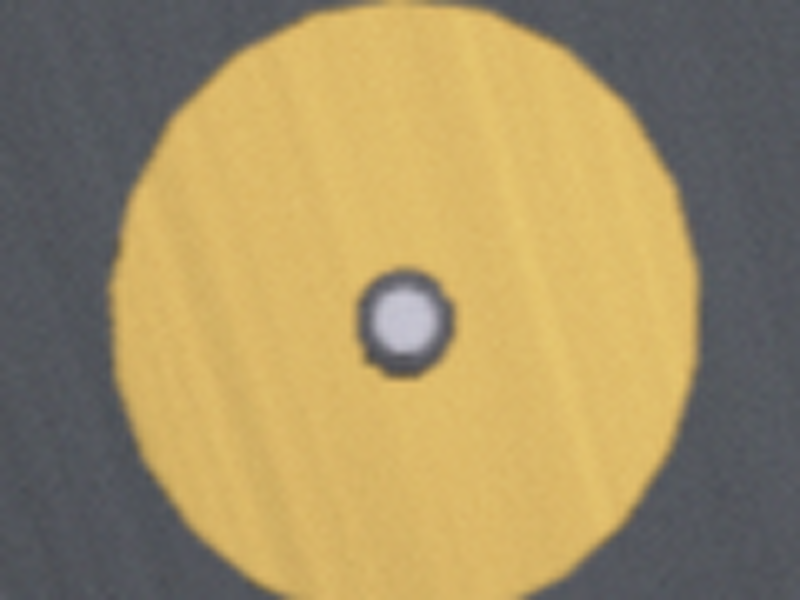

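The pin tip is sharp at full-frame (319.1, 92.5), centred on the brass once the perspective bias is allowed for. I'll compute the shift.

Run:
```python
from h import *
np.set_printoptions(precision=4,suppress=True)
c=cam('wrist');im=ctrl.camera('wrist');s=ctrl.state();zl=s['tcp_pos'][2]-.0109
g=im.astype(int); m=(im.min(2)>120)&(abs(g[...,0]-g[...,2])<40); b,st=blob(m,(319,92)); print(b,st)
p=pix2z('wrist',b,.092,c);x,sd,n=lidarc(im,c,zl+.022)
r=R.from_quat(np.roll(s['orientation'],-1))
print('pin',p,'lid',x,s['tcp_pos'],'shift cm',r.inv().apply([*(p[:2]-x),.105-zl])*100)
```

```text
[318.45    91.8875] [314  87  10  10  80]
pin [ 0.5522 -0.1804  0.092 ] lid [ 0.6434 -0.1934] [ 0.6417 -0.1923  0.1706] shift cm [9.2119 0.0041 5.4746]
```

```bash
python3 -m pendant '[[[4,0,0],[0,0,0],0],[[7,0,0],[0,0,0],0],[[9.2,0,2],[0,0,0],0],[[9.2,0,4.5],[0,0,0],0],[[9.2,0,5],[0,0,0],0],[[9.2,0,5],[0,0,0],0],[[9.2,0,5],[0,0,0],0]]'
python3 - <<'E'
from h import *
np.set_printoptions(precision=4,suppress=True)
c=cam('wrist');im=ctrl.camera('wrist');s=ctrl.state();zl=s['tcp_pos'][2]-.0109
x,sd,n=lidarc(im,c,zl+.022);r=R.from_quat(np.roll(s['orientation'],-1))
print(s['tcp_pos'],s['wrist_force'],x,sd,n,'to pin cm',r.inv().apply([*(np.array([.5522,-.1804])-x),.096-zl])*100, r.as_matrix()[:,2])
E
```

```text
time_s: 12.15
tcp_pos: [0.5518, -0.1804, 0.1214]
orientation: [0.0, 0.071, 0.997, -0.0]
wrist_force: [0.8, -0.5, -3.1]
opening: 0.0146
gripper_force: 79.2
[ 0.5524 -0.1805  0.1219] [ 1.1799 -0.7994 -4.1622] [ 0.5536 -0.1813] 0.0002263639109934716 40 to pin cm [0.1497 0.0667 1.5005] [ 0.0022 -0.0011 -1.    ]
```

```bash
python3 -m pendant '[[[0.1,0.05,0.5],[0,0,0],0],[[0.1,0.05,1.0],[0,0,0],0],[[0.1,0.05,1.4],[0,0,0],0],[[0.1,0.05,1.4],[0,0,0],0],[[0.1,0.05,1.4],[0,0,0],0]]'
python3 - <<'E'
from h import *
np.set_printoptions(precision=4,suppress=True)
c=cam('wrist');im=ctrl.camera('wrist');s=ctrl.state();zl=s['tcp_pos'][2]-.0109
x,sd,n=lidarc(im,c,zl+.022);r=R.from_quat(np.roll(s['orientation'],-1))
print(zl,s['tcp_pos'],s['wrist_force'],x,'to pin cm',r.inv().apply([*(np.array([.5522,-.1804])-x),.081-zl])*100)
E
```

```text
time_s: 12.67
tcp_pos: [0.5498, -0.1796, 0.1061]
orientation: [-0.001, 0.071, 0.997, -0.0]
wrist_force: [0.5, -0.2, -3.8]
opening: 0.0146
gripper_force: 79.3
0.0955259716151923 [ 0.55   -0.1797  0.1064] [ 1.0327 -0.3544 -2.7523] [ 0.5514 -0.1805] to pin cm [-0.0742  0.0231  1.4526]
```

```bash
python3 -m pendant '[[[-0.05,0,0.3],[0,0,0],0],[[-0.05,0,0.5],[0,0,0],0],[[-0.05,0,0.7],[0,0,0],0],[[-0.05,0,0.8],[0,0,0],0],[[-0.05,0,0.8],[0,0,0],0]]'
```

```text
time_s: 13.18
tcp_pos: [0.5502, -0.1796, 0.0981]
orientation: [-0.0, 0.071, 0.997, 0.0]
wrist_force: [1.0, 0.9, -4.2]
opening: 0.0149
gripper_force: 79.3
```

Lid underside is at about 0.087, below the pin top, with no force, so it's on. Continue to the seal.

```bash
python3 -m pendant '[[[0,0,0.2],[0,0,0],0],[[0,0,0.4],[0,0,0],0],[[0,0,0.6],[0,0,0],0],[[0,0,0.7],[0,0,0],0],[[0,0,0.7],[0,0,0],0],[[0,0,0.7],[0,0,0],0]]'
```

```text
time_s: 13.68
tcp_pos: [0.5506, -0.1797, 0.0919]
orientation: [0.0, 0.071, 0.997, -0.0]
wrist_force: [-1.4, 0.4, -0.8]
opening: 0.0148
gripper_force: 79.8
```

Contact with the seal at exactly the expected height (lid 0.081). Now press.

```bash
python3 -m pendant '[[[0,0,0.15],[0,0,0],0],[[0,0,0.3],[0,0,0],0],[[0,0,0.4],[0,0,0],0],[[0,0,0.4],[0,0,0],0],[[0,0,0.4],[0,0,0],0]]'; python3 -m pendant '[[[0,0,0.15],[0,0,0],0],[[0,0,0.3],[0,0,0],0],[[0,0,0.3],[0,0,0],0],[[0,0,0.3],[0,0,0],0]]'
```

```text
time_s: 14.1
tcp_pos: [0.5507, -0.1797, 0.0884]
orientation: [0.0, 0.071, 0.997, -0.0]
wrist_force: [-3.0, 2.3, 5.9]
opening: 0.0149
gripper_force: 80.9
time_s: 14.43
tcp_pos: [0.5507, -0.1797, 0.0859]
orientation: [0.001, 0.071, 0.997, -0.0]
wrist_force: [-5.1, 3.3, 8.5]
opening: 0.0146
gripper_force: 81.4
```

```bash
python3 -m pendant '[[[0,0,0.1],[0,0,0],0],[[0,0,0.2],[0,0,0],0],[[0,0,0.2],[0,0,0],0],[[0,0,0.2],[0,0,0],0],[[0,0,0.2],[0,0,0],0]]'
python3 - <<'E'
from h import *
np.set_printoptions(precision=4,suppress=True)
c=cam('wrist');im=snap('wrist','w9.png');s=ctrl.state()
x,sd,n=lidarc(im,c,.097);print(s['tcp_pos'],s['wrist_force'],s['wrist_torque'],s['gripper_force'],x,sd,s['qd'].round(4))
E
```

```text
time_s: 14.85
tcp_pos: [0.5507, -0.1798, 0.0858]
orientation: [0.001, 0.071, 0.997, -0.0]
wrist_force: [-9.2, 5.8, 19.3]
opening: 0.0146
gripper_force: 82.9
[ 0.5507 -0.1798  0.0858] [-9.6202  5.8713 19.8751] [ 2.1056  3.2161 -0.0187] 82.88806557655334 [ 0.5523 -0.1806] 0.0002513363821458642 [-0.0015  0.0002  0.0003 -0.0012 -0.001   0.0014]
```

View pics/w9.png

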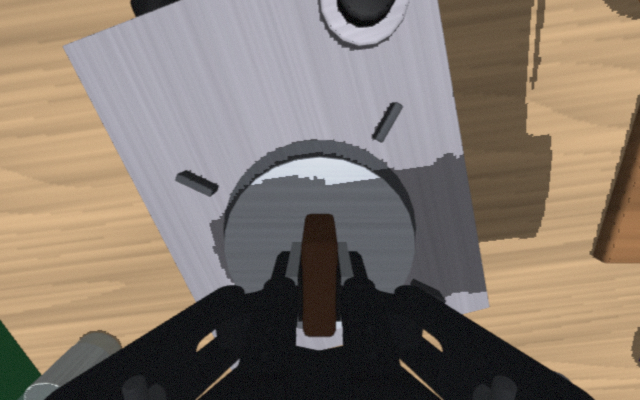

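The lid sits flat on the burner (rim top at (320,157)), hard against the deck at 20 N and centred within 0.5 mm. The button cap at (365,5) is up and clear. Handing in.

```bash
python3 -c "
from rig import ctrl
print(ctrl.hand_in())"
```

```text
the job is handed in; nothing more can be done
None
```

I pressed the shut-off button fully down and let it spring back, then put the lid on the pin. I handed the job in with the lid still gripped and pressed flat on the deck at about 20 N; no verdict came back.

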